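# Hold the spring-return pill organiser open at its third compartment

## Task

On the round pill organiser, slide the red child lock straight outward, all the way to its end stop, then use the orange finger post to turn the dial counter-clockwise against its spring, past the first two compartments, until its window is centred over the third one (three dots on the rim), without going on to the fourth. Finish while still holding the dial there with the gripper, because it springs shut when let go, and leave the other things on the ledge where they stand.

Things in the scene. Friction and masses are not known exactly. Their poses are not given: they have to be found in the camera images.
- organiser: round white pill organiser fixed to the ledge: drum of radius 72 mm, 46 mm high, with a deck 50 mm wide out along its own -y to 158 mm. Origin: underside centre, on the dial's vertical axis; z up. Wells counter-clockwise from its own +x: first -30 deg (yellow, one dot on the rim), second 0 (green, two dots), third +30 (pink, three dots), fourth +60 (violet, four dots)
- dial (a joint): angle of the pale blue cover disc (radius 61.5, top 46 mm; lugs and hub under 54 mm), rad: 0 shut, grows counter-clockwise from above; 0.524, 1.047, 1.571, 2.094 over wells 1 to 4, stop 2.18. A spring always drives it back to 0 (0.12 N m at 0 to 0.25 at well 3: 3 to 6 N at the post); soft clicks between wells add up to 2 N, none holds. Locked, it is blocked at about 0.04
- post_top (a point): centre of the top of the dial's orange upright round finger post: 14 mm in diameter, from 46 to 83 mm above the ledge, 45 mm from the dial's axis, a sleeve that spins freely on its pin. Shut, it lies in the direction +120 deg from the organiser's +x; opposite the window, it goes round with the dial (third well: direction +210 deg)
- window (a point): centre of the window in the disc, 42 mm from the dial's axis, at the height of the disc's top (46 mm)
- lock (a joint): travel of the child lock in m along the organiser's own -y (outward, away from the dial's axis): starts at 0 to 0.006, end stop at 0.028; it frees the dial only in its last few mm; friction about 1.5 N, stays where it is left
- lock_knob_top (a point): centre of the top of the lock's red upright round knob: 16 mm in diameter, from 52 to 79 mm above the ledge, on a 26 mm square carrier; at lock = 0 it is 103 mm from the dial's axis along the organiser's -y. A flat bolt runs from it over the disc's rim; low rails (52 mm above the ledge) lie along both sides
- denture_cup: bystander: lidded pale blue denture cup, 98 mm in diameter, 80 mm high; origin at the centre of its underside
- tumbler: bystander: clear glass tumbler, 70 mm in diameter, 95 mm high; origin at the centre of its underside
- brush: bystander: green denture brush lying flat, 172 mm long along its own x, bristles up at +x, 21 mm high; origin under its middle
- week_box: bystander: flat white seven-day pill box, 190 x 40 x 25 mm, long along its x; origin at the centre of its underside
- mirror: bystander: round chrome shaving mirror on a foot, 156 mm wide, 233 mm high; origin at the centre of its underside
- mouthwash: bystander: green bottle, 64 mm in diameter, 170 mm high; origin at the centre of its underside
- soap: bystander: bar of soap on a blue dish, 110 x 80 x 34 mm; origin at the centre of its underside

How it is judged:
By the outcome, as a careful person would: the job done as asked, in the order asked, and still so for the second after the job is handed in, while the arm keeps its last pose, push and grip.
It also fails if it takes over 45 s, if anything falls off the work surface, if the arm or the gripper's body presses on something with over 40 N, if the wrist force passes 120 N, or if a joint passes its speed limit or range.

## Robot

A 6-joint arm with a two-finger parallel gripper is mounted at the origin on the work surface. World frame = base frame: x ahead of the robot, y to its left, z up, the work surface at z = 0. Lengths are in m, angles in rad, forces in N, time in s.
With the tool pointing down it reaches from about 0.35 to 0.975 m from the base axis. Payload 7.1 kg.
Tool frame: the origin (TCP) lies midway between the tips of the shut fingers; the grasp point (between the pads) lies 19 mm behind it; z points along the fingers, x is the direction in which the jaws open and shut, and the axes are right-handed (so a half turn about z gives the same grasp; the last joint's range is limited). The gripper opens to 88 mm and grips with 3 to 60 N. Pads are 20 mm wide; open, the fingers measure 115 mm over their backs; the gripper's body (75 mm by 178 mm) begins 61 mm behind the grasp point.
Start: joints at [-1.267, 0.423, 1.63, -0, 1.089, -0.019], TCP at [0.198, -0.593, 0.223] pointing down, gripper open.
Joint ranges: [-3, 3], [-0.9, 2.11], [0.09, 2.58], [-1.31, 4.45], [0.11, 2.69], [-2.54, 2.54]. Speed limits (rad/s): [2.39, 2.39, 3.01, 3.14, 3.14, 3.14].

## Interface

Orientations are given as a unit quaternion [w, x, y, z].
In Python, from station import move_pose, movel, movej, command_gripper, wait, inverse_kinematics, read_camera, camera_info, MotionError, job_done, get_time, get_joint_pos, get_qvel, get_effort, get_tcp_pos, get_ee_rot, get_ft_force, get_ft_torque, get_grip_width gives the robot as it stands. Calls block until the motion is done:
- move_pose(position, orientation): joint-space move of the TCP to a pose.
- movel(position, frame=None, v=0.15, until_force=None): straight line of the TCP; frame=None keeps the orientation; v is the mean speed in m/s. With until_force (N) it stops when the force on the tool has changed by that much, and returns True; else False.
- movej(angles): joint-space move.
- command_gripper(opening): opening from 0.0 (shut) to 1.0 (fully open); the grip force is fixed at half the most; returns when the fingers have stopped.
- wait(seconds).
- inverse_kinematics(position, orientation): joint angles nearest the present ones, or None.
- read_camera(name): name is "scene" or "top"; returns the picture (480x640x3 uint8, red, green, blue); there is no depth.
- camera_info(name): a dict with "intrinsics" (3x3 intrinsics, pixels), "T" (4x4, takes a point from camera to world coordinates). Camera axes: x right, y up, looking along -z (the intrinsics and any distortion apply to the point x, -y, -z); pixel columns grow to the right and rows downward; lengths in m; the calibration is good to about 2 mm. A picture is of the moment at which its call begins. camera_info takes no time and is no camera call.
A pose or a line that the arm cannot do raises MotionError and nothing moves.
- job_done(): hands the job in, once; it reports no verdict.
Readings, each from a call of its own:
- get_time(): time.
- get_joint_pos(): joint angles.
- get_qvel(): joint speeds.
- get_effort(): joint torques, N m.
- get_tcp_pos(): TCP position.
- get_ee_rot(): TCP orientation.
- get_ft_force(): force on the tool from outside, world axes, zero at the start.
- get_ft_torque(): the same for the moment, N m.
- get_grip_width(): opening from 0.0 (shut) to 1.0 (fully open).
Only numpy, scipy, OpenCV 4.12 (cv2) and the standard library are available. Lean on these libraries where they do the work, as an engineer would, in place of code of your own. Each camera call takes 0.05 s, during which the arm holds its last target.

## Working session

There is one attempt and no reset: what is moved stays moved. The work goes in short steps, each a Python script; the robot and the scene stay as the last script left them, time stands still between calls to the robot, and variables do not carry over. Pictures are saved under pics/ and viewed, and the job is handed in when it is done.

```bash
ls; mkdir -p pics
python3 - <<'E'
from station import *
import cv2
for n in("scene","top"):
    im=read_camera(n); cv2.imwrite(f"pics/{n}0.png",im[:,:,::-1]); i=camera_info(n); print(n,i)
print(get_time(),get_ee_rot(),get_tcp_pos(),get_grip_width())
E
```

```text
pics
scene {'intrinsics': array([[535.95617457,   0.        , 322.41569628],
       [  0.        , 535.95617457, 240.06716701],
       [  0.        ,   0.        ,   1.        ]]), 'T': array([[-0.88217642, -0.28559148,  0.37443595,  1.02762549],
       [ 0.47091455, -0.53847978,  0.69876964,  0.87455537],
       [ 0.00206353,  0.79276543,  0.60952335,  0.89084991],
       [ 0.        ,  0.        ,  0.        ,  1.        ]])}
top {'intrinsics': array([[618.50904487,   0.        , 317.43374   ],
       [  0.        , 618.50904487, 246.78889879],
       [  0.        ,   0.        ,   1.        ]]), 'T': array([[ 0.01062571,  0.98052303, -0.19611652,  0.24401324],
       [-0.99993738,  0.00973041, -0.0055281 , -0.00668564],
       [-0.00351214,  0.19616298,  0.98056502,  1.68935775],
       [ 0.        ,  0.        ,  0.        ,  1.        ]])}
0.1 [-4.07654296e-04  8.11551369e-01 -5.84280685e-01 -5.38342831e-04] [ 0.19814551 -0.59224597  0.22200095] 0.9946662508919433
```

View pics/scene0.png

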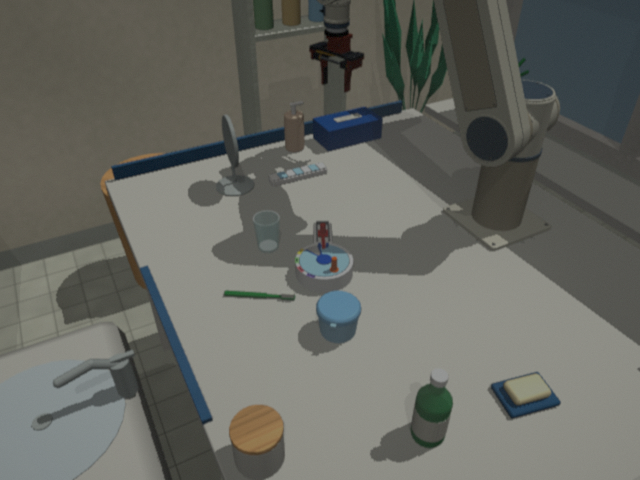

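View pics/top0.png

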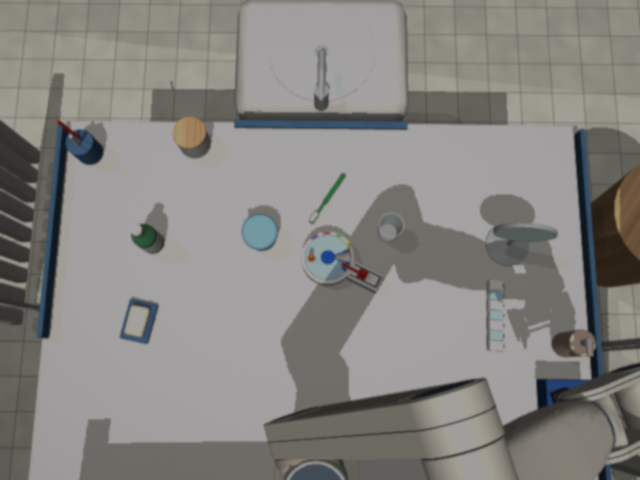

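The top view shows the organiser at about (328,257), with its deck and red knob toward (370,275). The orange post is near (311,257), the cup at (260,232), the tumbler at (390,228) and the brush at (327,198). Next I'll zoom in and measure.

```bash
cat > h.py <<'E'
from station import *
import numpy as np, cv2
def ray(n,u,v):
    i=camera_info(n);K=i["intrinsics"];T=i["T"]
    d=np.linalg.inv(K)@np.array([u,v,1.]); d=np.array([d[0],-d[1],-d[2]])
    return T[:3,3],T[:3,:3]@d
def onplane(n,u,v,z):
    o,d=ray(n,u,v); return o+d*(z-o[2])/d[2]
def proj(n,p):
    i=camera_info(n);K=i["intrinsics"];T=i["T"]
    c=T[:3,:3].T@(np.asarray(p)-T[:3,3]); q=K@np.array([c[0],-c[1],-c[2]]); return q[:2]/q[2]
def tri(a,b):
    o1,d1=ray("top",*a);o2,d2=ray("scene",*b)
    A=np.stack([d1,-d2],1); s=np.linalg.lstsq(A,o2-o1,rcond=None)[0]
    p,q=o1+s[0]*d1,o2+s[1]*d2; return (p+q)/2,np.linalg.norm(p-q)
def zoom(im,box,k,fn):
    x0,y0,x1,y1=box; cv2.imwrite(fn,cv2.resize(im[y0:y1,x0:x1,::-1],None,fx=k,fy=k,interpolation=cv2.INTER_CUBIC))
def blobs(im,lo,hi,box):
    h=cv2.cvtColor(im,cv2.COLOR_RGB2HSV); x0,y0,x1,y1=box
    m=cv2.inRange(h[y0:y1,x0:x1],np.array(lo),np.array(hi))
    n,l,s,c=cv2.connectedComponentsWithStats(m)
    return [(s[k,4],(c[k]+[x0,y0]).round(2),(s[k,:4]+[x0,y0,0,0])) for k in range(1,n) if s[k,4]>=3]
E
python3 - <<'E'
from h import *
t=cv2.imread("pics/top0.png")[:,:,::-1].copy(); s=cv2.imread("pics/scene0.png")[:,:,::-1].copy()
zoom(t,(290,220,390,300),8,"pics/top0z.png"); zoom(s,(280,210,370,290),8,"pics/scene0z.png")
for im,b,nm in((t,(290,215,395,300),"top"),(s,(285,210,365,290),"scene")):
    print(nm,"orange",blobs(im,(7,150,80),(18,255,255),b)); print(" red",blobs(im,(0,130,60),(5,255,255),b)+blobs(im,(172,130,60),(180,255,255),b)); print(" hub",blobs(im,(105,180,60),(125,255,255),b));
E
```

```text
top orange [(np.int32(25), array([310.92, 257.56]), array([309, 255,   5,   6]))]
 red [(np.int32(94), array([360.14, 272.81]), array([348, 267,  20,  13])), (np.int32(15), array([345.33, 265.4 ]), array([343, 264,   6,   4]))]
 hub [(np.int32(104), array([327.5 , 256.87]), array([322, 252,  12,  11]))]
scene orange [(np.int32(11), array([333.82, 258.82]), array([332, 257,   4,   4])), (np.int32(9), array([334.44, 269.44]), array([331, 268,   7,   3]))]
 red [(np.int32(9), array([322.11, 224.89]), array([321, 224,   4,   3])), (np.int32(5), array([319.2, 233.2]), array([319, 232,   2,   4])), (np.int32(22), array([323.36, 237.95]), array([322, 232,   5,  15]))]
 hub []
```

View pics/top0z.png

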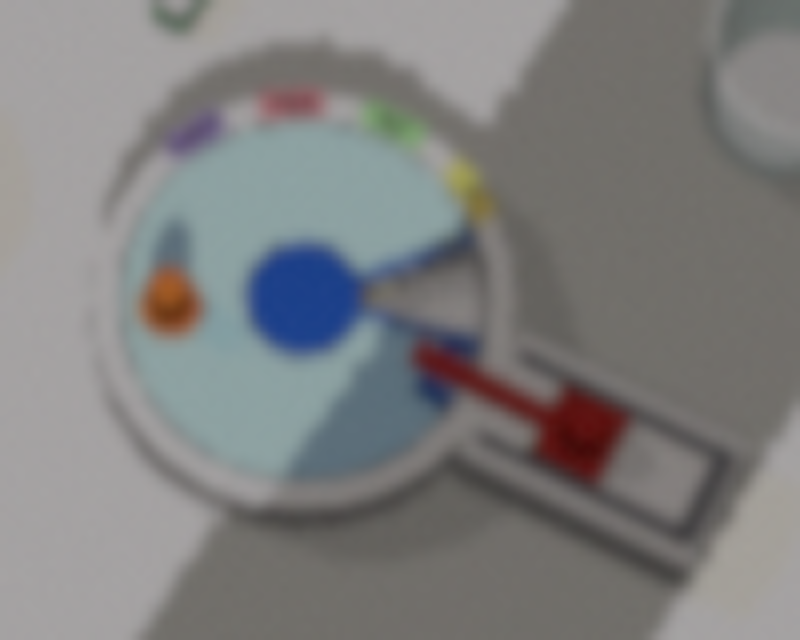

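View pics/scene0z.png

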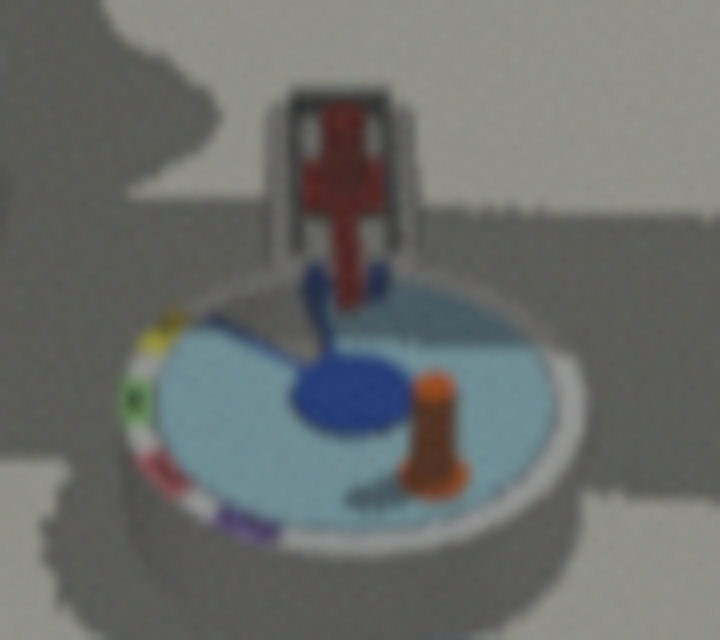

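Run:
```python
from h import *
t=cv2.imread("pics/top0.png")[:,:,::-1].copy(); s=cv2.imread("pics/scene0.png")[:,:,::-1].copy()
Z=lambda x,y,x0,y0:((x+.5)/8-.5+x0,(y+.5)/8-.5+y0)
hs=Z(352,394,280,210); print("hub top@54",onplane("top",327.5,256.87,.054),"scene",onplane("scene",*hs,.054),"tri",tri((327.5,256.87),hs))
# rim dots by hue
for nm,lo,hi in(("violet",(128,50,60),(150,255,255)),("pink",(160,60,60),(180,255,255)),("green",(45,60,60),(75,255,255)),("yellow",(22,90,60),(34,255,255))):
  for n,im,b in(("top",t,(300,228,355,295)),("scene",s,(290,240,360,285))):
    bl=blobs(im,lo,hi,b)
    for x in bl:
      if x[0]>8: print(nm,n,x[0],x[1],onplane(n,*x[1],.046).round(4))
ps=Z(434,384,280,210); pt=Z(170,288,290,220)
print("post",tri(pt,ps),onplane("scene",*ps,.083),onplane("top",*pt,.083))
ks=Z(344,112,280,210); kt=Z(584,425,290,220)
print("knob",tri(kt,ks),onplane("scene",*ks,.079),onplane("top",*kt,.079))
```

```text
hub top@54 [ 0.54373071 -0.02481172  0.054     ] scene [ 0.54654415 -0.01703268  0.054     ] tri (array([ 0.54390111, -0.02423272,  0.04801702]), np.float64(0.002230575957449591))
violet top 14 [313.57 236.36] [0.6015 0.0134 0.046 ]
violet scene 11 [309.55 275.55] [0.601  0.0139 0.046 ]
pink top 19 [326.26 232.11] [ 0.6137 -0.021   0.046 ]
pink top 27 [345.15 265.3 ] [ 0.5226 -0.0726  0.046 ]
pink scene 19 [299.79 268.74] [ 0.6105 -0.0193  0.046 ]
green top 15 [339. 235.] [ 0.606  -0.0557  0.046 ]
green scene 18 [296.33 260.  ] [ 0.6035 -0.053   0.046 ]
yellow top 14 [348.5 243.5] [ 0.5826 -0.0816  0.046 ]
yellow scene 14 [300.   251.14] [ 0.58   -0.0801  0.046 ]
post (array([0.54045809, 0.02032705, 0.08306702]), np.float64(0.002467200830250158)) [0.53953647 0.02116035 0.083     ] [0.54148612 0.01960681 0.083     ]
knob (array([ 0.49695064, -0.11664573,  0.08040252]), np.float64(0.0013779586551275038)) [ 0.49555098 -0.11782902  0.079     ] [ 0.49774504 -0.1171411   0.079     ]
```

```bash
cat >> h.py <<'E'
YAW=np.deg2rad(-26.8); C=np.array([0.5437,-0.0245])
OUT=np.array([np.sin(YAW),-np.cos(YAW)])
def down(a): return [0,np.cos(a/2),np.sin(a/2),0]
def st(m=""):
    print(m,"t",round(get_time(),2),"tcp",np.round(get_tcp_pos(),4),"F",np.round(get_ft_force(),1),"w",round(get_grip_width()*88,1))
E
python3 - <<'E'
from h import *
K=np.array([.497,-.117])
cup=onplane("top",260,231.5,.08); print("cup",cup, "tumbler base", onplane("top",390,228,.05)); print("OUT",OUT)
for p,a in(((*K,.3),YAW),((*K,.058),YAW),((*(K+.03*OUT),.058),YAW)): print(inverse_kinematics(p,down(a)))
p=get_tcp_pos()
movel([p[0],p[1],.38],v=.25); command_gripper(.45)
move_pose([*K,.30],down(YAW)); st("above")
for n in("scene","top"): cv2.imwrite(f"pics/{n}1.png",read_camera(n)[:,:,::-1])
E
```

```text
cup [0.60596134 0.1560357  0.08      ] tumbler base [ 0.62593319 -0.19414643  0.05      ]
OUT [-0.45087754 -0.89258582]
[-2.54511480e-01  1.65439574e-01  1.80045668e+00 -4.44089210e-16
  1.17569640e+00  2.13236760e-01]
[-2.54511480e-01  5.19838116e-01  1.97412123e+00 -4.44089210e-16
  6.47633309e-01  2.13236760e-01]
[-3.12650128e-01  5.13753005e-01  1.98759531e+00 -4.44089210e-16
  6.40244336e-01  1.55098112e-01]
above t 3.81 tcp [ 0.4971 -0.1177  0.3001] F [-0.2  0.2  0. ] w 39.5
```

View pics/scene1.png

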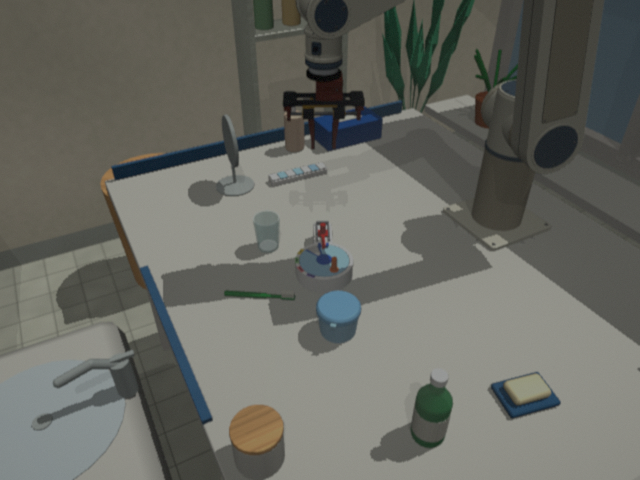

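View pics/top1.png

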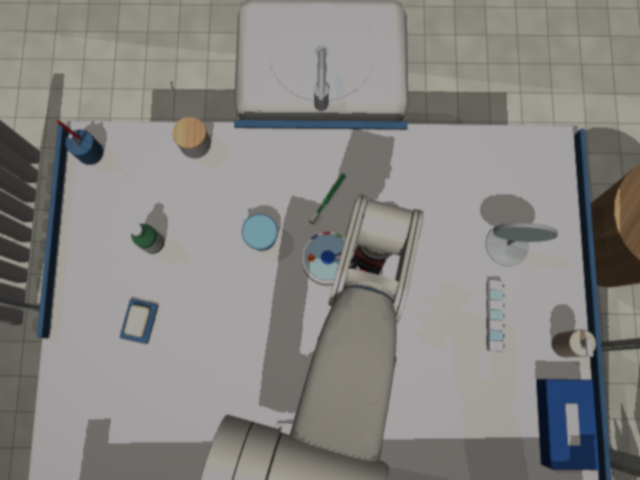

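The gripper hangs about 22 cm above the knob, and nothing has been disturbed. The organiser is fully visible in the scene view near (323,258), so I'll lower, grip the knob and slide it.

Run:
```python
from h import *
K=np.array([.497,-.117])
print(movel([*K,.10],v=.2)); 
print(movel([*K,.058],v=.06,until_force=6)); st("low")
zoom(read_camera("scene"),(280,180,370,290),6,"pics/s2.png")
command_gripper(0); st("gripped"); 
zoom(read_camera("scene"),(280,180,370,290),6,"pics/s3.png")
```

```text
False
False
low t 5.91 tcp [ 0.4971 -0.117   0.058 ] F [-0.   0.2 -0.4] w 39.6
gripped t 6.47 tcp [ 0.498  -0.1174  0.0583] F [ 2.8 -2.6  0.1] w 15.6
```

View pics/s3.png

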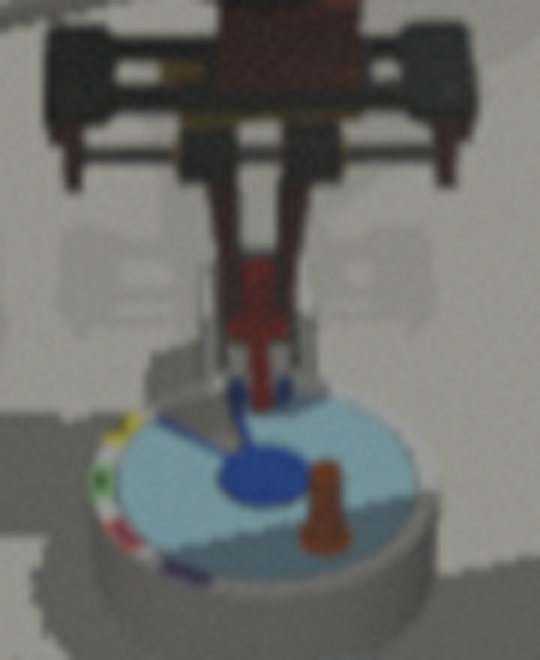

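The image shows the red knob held between both fingers, and the grip width of 15.6 mm matches the 16 mm knob. Now I'll slide it outward.

Run:
```python
from h import *
p0=np.array(get_tcp_pos()); perp=np.array([-OUT[1],OUT[0]])
base=p0[:2]+0.0008*perp   # toward sensed knob side
print("rad before",(p0[:2]-C)@OUT)
g=base+OUT*.036
r=movel([*g,.0583],v=.03,until_force=12); st(f"slid {r}")
p=np.array(get_tcp_pos()); print("rad after",(p[:2]-C)@OUT,"travel",(p-p0)[:2]@OUT,"perp",(p-p0)[:2]@perp)
f=np.array(get_ft_force()); print("Fout",f[:2]@OUT,"Fperp",f[:2]@perp)
zoom(read_camera("scene"),(280,180,370,290),6,"pics/s4.png")
```

```text
rad before 0.10356033749809601
slid True t 7.39 tcp [ 0.4861 -0.1419  0.0581] F [1.9 3.4 1.2] w 15.1
rad after 0.13074023861159215 travel 0.02717990111349612 perp 0.0004489710956204918
Fout -3.9076605350986138 Fperp 0.12255537079873778
```

View pics/s4.png

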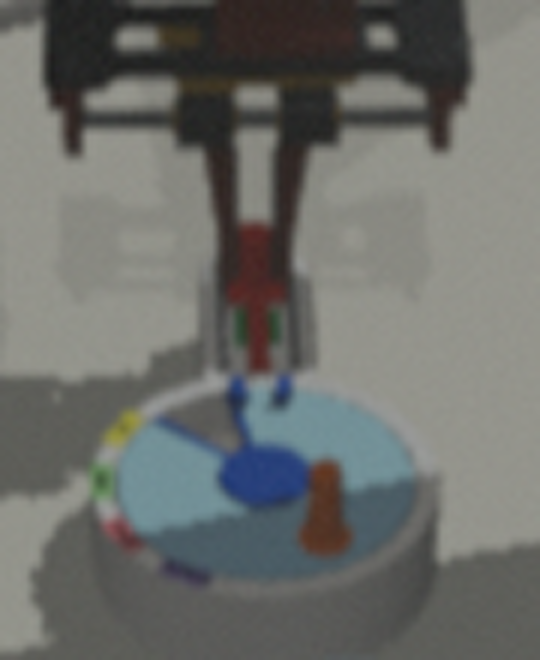

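The bolt is now clear of the disc and green marks have appeared beside it. The radius is 130.7 mm, against 131 mm at the end stop. I'll press once more to confirm the stop, then release.

Run:
```python
from h import *
p=np.array(get_tcp_pos())
r=movel([*(p[:2]+OUT*.008),p[2]],v=.02,until_force=12); st(f"press {r}")
q=np.array(get_tcp_pos()); print("extra",(q-p)[:2]@OUT,"rad",(q[:2]-C)@OUT, "Fout",np.array(get_ft_force())[:2]@OUT)
command_gripper(.4); st("released")
q=np.array(get_tcp_pos()); print("rad",(q[:2]-C)@OUT)
movel([q[0],q[1],.14],v=.15)
im=read_camera("scene"); zoom(im,(270,150,380,290),5,"pics/s5.png")
print(blobs(im,(0,130,60),(5,255,255),(285,205,365,290)))
```

```text
press True t 7.67 tcp [ 0.4862 -0.1419  0.058 ] F [1.7 3.9 4. ] w 15.2
extra 2.5221587362748318e-05 rad 0.1307580930027014 Fout -4.203403815970925
released t 8.2 tcp [ 0.4871 -0.1423  0.0579] F [-0.1 -1.1  0.5] w 35.3
rad 0.13062763837772678
[(np.int32(10), array([322.5, 218.8]), array([321, 218,   4,   3])), (np.int32(63), array([322.35, 230.14]), array([318, 224,   9,  17]))]
```

View pics/s5.png

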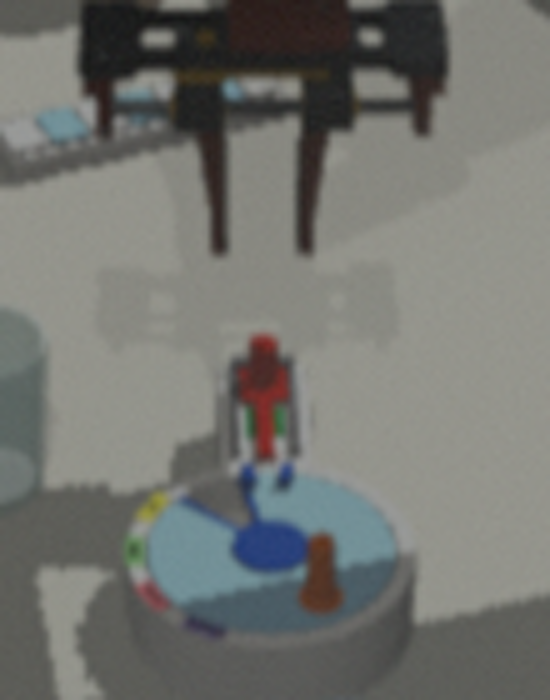

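The lock is at its end stop: pressing harder gave no further travel, and it stayed put after release. The post is at about (320,540) in the zoom. I'll grip it next, with the jaws tangential to where it will end up.

```bash
cat >> h.py <<'E'
C=np.array([0.544,-0.0248])
A=YAW-np.pi/3   # jaw angle: along tangent at end
def post(th,r=.045): 
    a=YAW+np.deg2rad(120)+th; return C+r*np.array([np.cos(a),np.sin(a)])
def polar():
    d=np.array(get_tcp_pos())[:2]-C; a=np.arctan2(d[1],d[0])%(2*np.pi); u=np.array([np.cos(a),np.sin(a)]);f=np.array(get_ft_force())[:2]
    print("th",round(a-YAW-np.deg2rad(120),4),"r",round(np.linalg.norm(d)*1e3,2),"Frad",round(f@u,1),"Ftan",round(f@[-u[1],u[0]],1))
E
python3 - <<'E'
from h import *
P=post(0); print(P)
for th in np.linspace(0,1.6,5): 
    q=inverse_kinematics([*post(th),.060],down(A)); print(np.round(q,2))
move_pose([*P,.16],down(A)); st()
movel([*P,.10],v=.1)
zoom(read_camera("scene"),(270,150,380,290),5,"pics/s6.png")
print(movel([*P,.060],v=.05,until_force=6)); st("low")
E
```

```text
[0.54148803 0.02012983]
[ 0.02  0.55  1.9  -0.    0.69  1.53]
[ 0.01  0.53  1.94 -0.    0.67  1.52]
[-0.01  0.52  1.97 -0.    0.65  1.5 ]
[-0.05  0.51  1.99 -0.    0.64  1.47]
[-0.08  0.51  2.   -0.    0.64  1.43]
 t 10.19 tcp [0.5411 0.0199 0.1594] F [ 0.8  0.3 -0.6] w 35.5
False
low t 11.94 tcp [0.5417 0.0201 0.0601] F [0.2 0.3 0.2] w 35.0
```

View pics/s6.png

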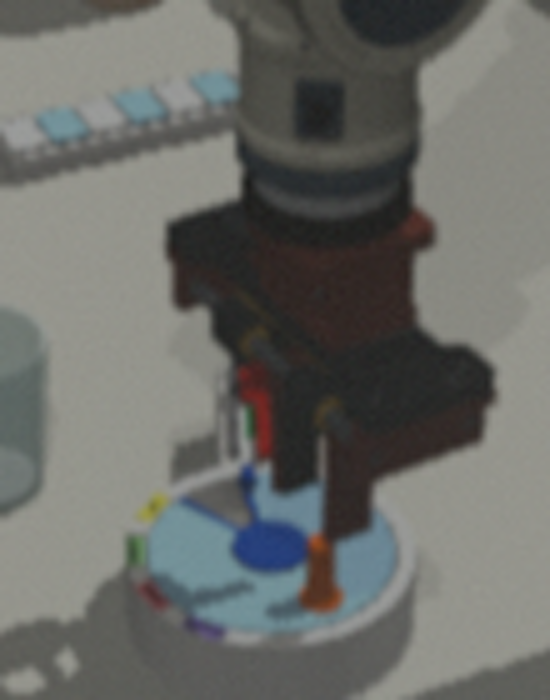

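The fingers straddle the post's line: tips at about (292,487) and (350,535), post top at (320,540) just below. Closing the gripper.

Run:
```python
from h import *
command_gripper(0); st("grip"); polar()
zoom(read_camera("scene"),(270,150,380,290),5,"pics/s7.png")
```

```text
grip t 12.42 tcp [0.5417 0.021  0.0603] F [0.5 5.8 1.8] w 13.0
th -0.005 r 45.82 Frad 5.8 Ftan -0.8
```

View pics/s7.png

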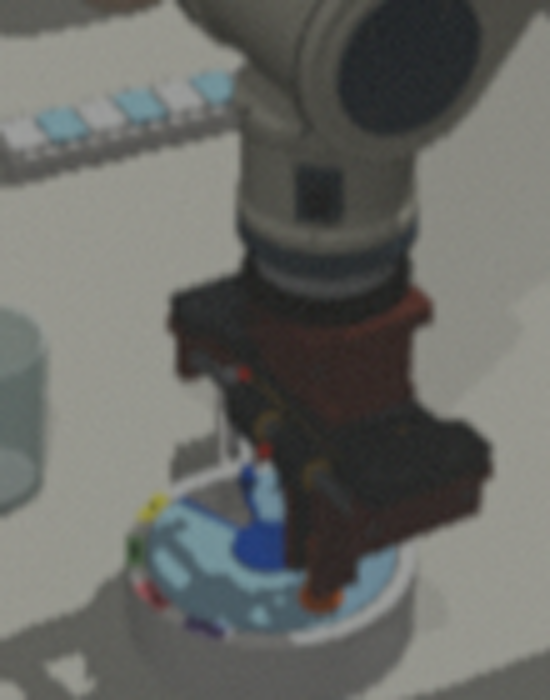

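The grip holds the post: 13.0 mm wide, with the same small offset as on the knob. The radial force suggests the axis is about 1 mm further in +y, so I'll update C and turn in steps while watching the forces.

```bash
sed -i 's/^C=np.array(\[0.544,-0.0248\])/C=np.array([0.544,-0.0239])/' h.py
python3 - <<'E'
from h import *
for d in (8,16,26,36,46):
    movel([*post(np.deg2rad(d)),.060],v=.04); polar()
st()
zoom(read_camera("scene"),(270,150,380,290),5,"pics/s8.png")
E
```

```text
th 0.1185 r 45.01 Frad 1.5 Ftan -5.3
th 0.2728 r 44.95 Frad 1.9 Ftan -3.2
th 0.4549 r 44.9 Frad 1.1 Ftan -1.3
th 0.6174 r 44.8 Frad 1.0 Ftan -4.7
th 0.798 r 44.74 Frad 0.1 Ftan -4.2
 t 14.13 tcp [0.5103 0.0055 0.0602] F [2.7 3.2 5.7] w 13.4
```

View pics/s8.png

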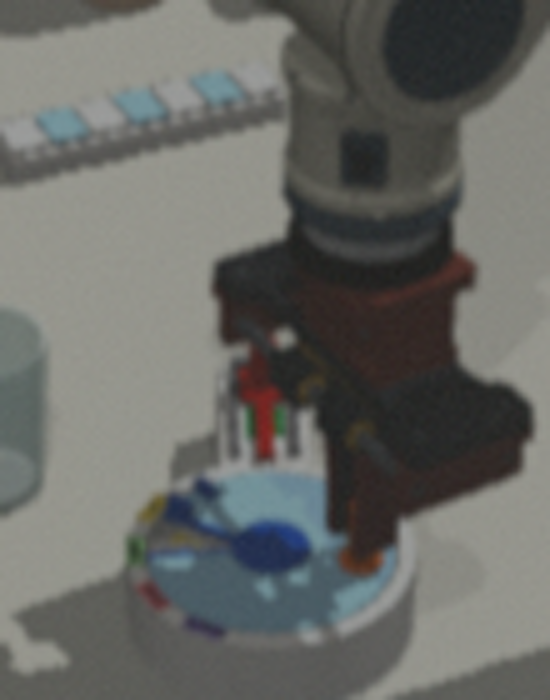

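The dial is turning: the window has moved to between the yellow and green wells, with no radial strain. Continuing to the third well.

Run:
```python
from h import *
for d in (56,66,76,84,89):
    movel([*post(np.deg2rad(d)),.060],v=.04); polar()
st()
for n in("scene","top"):
    im=read_camera(n); cv2.imwrite(f"pics/{n}9.png",im[:,:,::-1])
    zoom(im,(280,210,370,290) if n=="scene" else (290,220,390,300),8,f"pics/{n}9z.png")
```

```text
th 0.9771 r 44.7 Frad -0.5 Ftan -3.3
th 1.1439 r 44.62 Frad -0.0 Ftan -5.8
th 1.3221 r 44.63 Frad -1.5 Ftan -4.8
th 1.4643 r 44.65 Frad -2.8 Ftan -3.9
th 1.5475 r 44.67 Frad -3.1 Ftan -5.3
 t 15.79 tcp [ 0.4994 -0.0254  0.0601] F [2.9 5.4 4.8] w 13.4
```

View pics/scene9z.png

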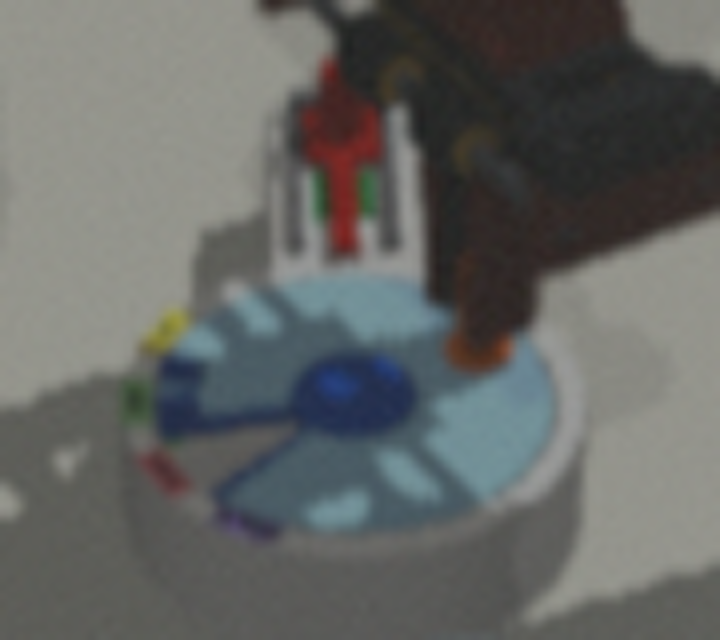

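View pics/top9z.png

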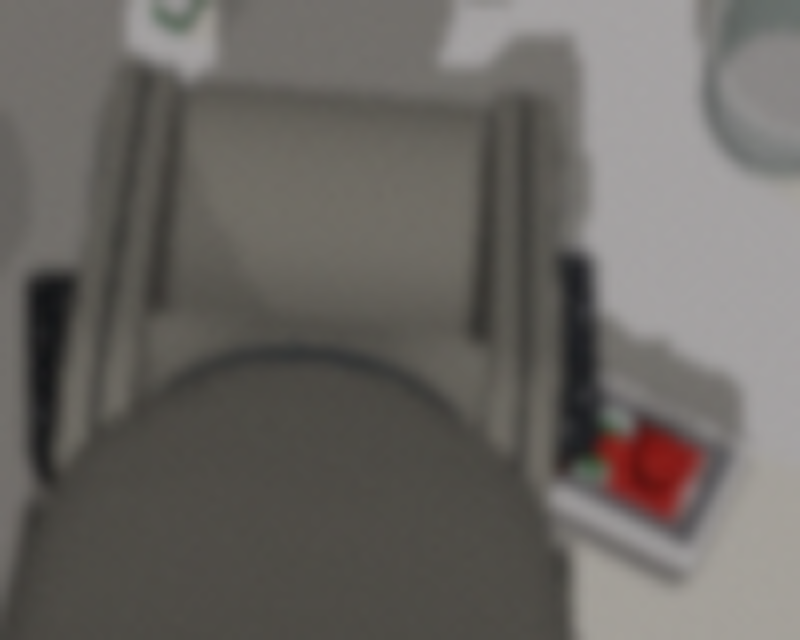

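The scene view shows the window sector pointing at the pink three-dot mark at about (162,470), with its edges from about (165,435) to (222,495). I'll put numbers on that using the collar and the window edges.

```bash
python3 - <<'E'
from h import *
def an(p): d=p[:2]-C; return np.rad2deg(np.arctan2(d[1],d[0])),np.hypot(*d)*1e3
Z=lambda x,y:((x+.5)/8-.5+280,(y+.5)/8-.5+210)
rep=[]
for f in("scene0","scene9"):
    s=cv2.imread(f"pics/{f}.png")[:,:,::-1].copy()
    print(f,"orange",[(b[0],b[1],an(onplane("scene",*b[1],.048))) for b in blobs(s,(5,150,70),(18,255,255),(285,240,365,285))])
    for nm,lo,hi in(("violet",(128,50,40),(150,255,255)),("pink",(160,60,40),(180,255,255)),("green",(45,60,40),(75,255,255)),("yellow",(22,90,40),(34,255,255))):
        print(nm,[(b[0],np.round(an(onplane("scene",*b[1],.046)),1)) for b in blobs(s,lo,hi,(292,245,320,282)) if b[0]>6])
print("hand-read collar",an(onplane("scene",*Z(434,478),.048)),an(onplane("scene",*Z(478,352),.048)))
print("C proj",(proj("scene",[*C,.046])-[280,210]+.5)*8-.5)
# window edges outer (inner sides of blue borders), shut / now
for nm,pts in(("shut",[(318,290),(225,320)]),("now",[(205,434),(222,485)])):
    print(nm,[np.round(an(onplane("scene",*Z(*q),.046)),1) for q in pts])
E
python3 -c "
import cv2
im=cv2.imread('pics/scene9.png')[235:285,290:330]
cv2.imwrite('pics/w9.png',cv2.resize(cv2.convertScaleAbs(im,alpha=1.6),None,fx=15,fy=12,interpolation=cv2.INTER_CUBIC))"
```

```text
scene0 orange [(np.int32(11), array([333.82, 258.82]), (np.float64(151.99652555299895), np.float64(26.33707369797808))), (np.int32(9), array([334.44, 269.44]), (np.float64(96.01292671144702), np.float64(48.42447098177241)))]
violet [(np.int32(11), array([33.6, 68.4]))]
pink [(np.int32(19), array([ 4. , 66.7]))]
green [(np.int32(18), array([-26.1,  66.2]))]
yellow [(np.int32(14), array([-57.3,  66.8]))]
scene9 orange []
violet []
pink [(np.int32(13), array([ 4.4, 66.6]))]
green [(np.int32(8), array([-27.7,  65.8]))]
yellow [(np.int32(15), array([-57.2,  66.5]))]
hand-read collar (np.float64(94.81951148016755), np.float64(47.205089433652965)) (np.float64(179.01906504719784), np.float64(45.39748853809253))
C proj [348.66803778 399.00685987]
shut [array([-108. ,   55.3]), array([-73.1,  55.2])]
now [array([-7.1, 47.1]), array([18.7, 55.8])]
```

View pics/w9.png

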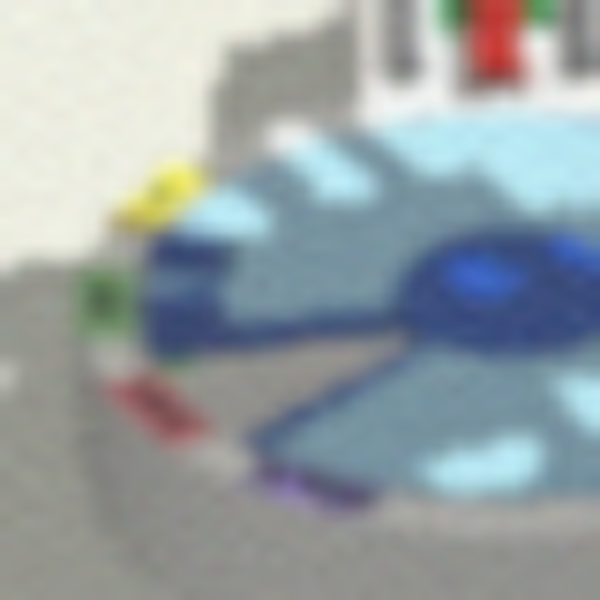

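Run:
```python
from h import *
def an(p): d=p[:2]-C; return np.round([np.rad2deg(np.arctan2(d[1],d[0])),np.hypot(*d)*1e3],1)
Z=lambda x,y:((x+.5)/15-.5+290,(y+.5)/12-.5+235)
for q in((180,352),(300,332),(255,435),(330,395),(158,405),(105,300),(310,490)): print(q,an(onplane("scene",*Z(*q),.046)))
```

```text
(180, 352) [-10.1  55.6]
(300, 332) [-10.3  35.1]
(255, 435) [18.9 58.7]
(330, 395) [19.2 41.6]
(158, 405) [ 3.  65.3]
(105, 300) [-27.6  65.7]
(310, 490) [34.5 67.1]
```

By touch the dial is at 88.7°. The camera puts the window centre at about +4° with the pink mark at +3 to +4°, so it is centred within roughly 1°. I'll nudge it by 1°, check that it holds still, and look at the bystanders.

Run:
```python
from h import *
movel([*post(np.deg2rad(90)),.060],v=.03); polar(); wait(1.5); polar(); st(); print("qvel",np.abs(get_qvel()).max())
im=read_camera("scene"); cv2.imwrite("pics/scene10.png",im[:,:,::-1])
z=im[235:285,290:330,::-1]; cv2.imwrite('pics/w10.png',cv2.resize(cv2.convertScaleAbs(z,alpha=1.6),None,fx=15,fy=12,interpolation=cv2.INTER_CUBIC))
```

```text
th 1.5621 r 44.67 Frad -2.4 Ftan -5.4
th 1.5617 r 44.63 Frad -3.2 Ftan -6.0
 t 17.64 tcp [ 0.4994 -0.026   0.0601] F [2.9 6.1 4.9] w 13.4
qvel 0.001879756213817459
```

View pics/w10.png

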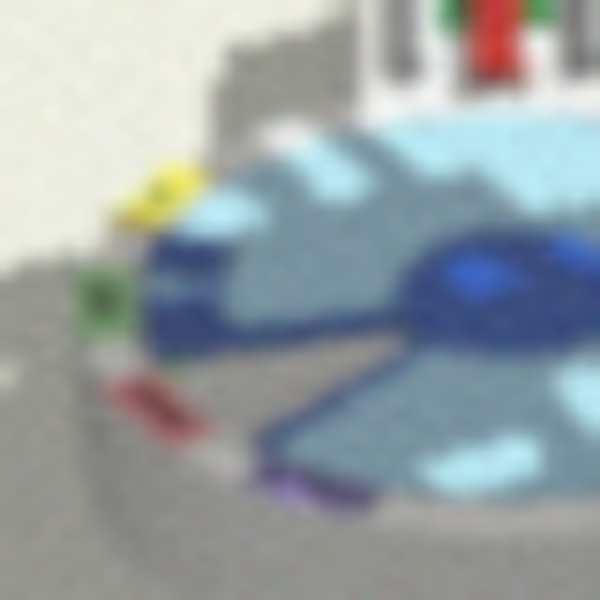

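View pics/scene10.png

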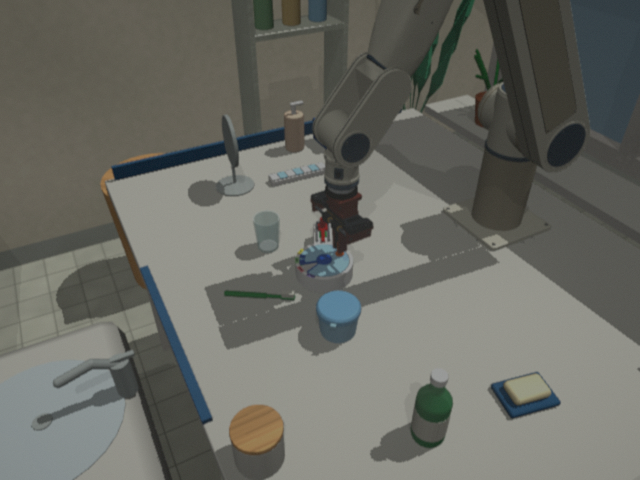

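The window is centred on the pink mark, which sits at about (160,408) in the zoom, and no green or violet shows inside it. The lock is still out and the green marks are showing. The tumbler, brush, cup and other bystanders are all at their starting pixels. The dial has held steady for 1.5 s, so I'm handing in.

Run:
```python
from h import *
job_done(); polar(); st()
```

```text
the job is handed in; nothing more can be done
the job is handed in; nothing more can be done
```

The job is handed in, at about 18 s of the 45 s allowed. The lock is fully out, and the gripper is still holding the dial with its window over the third (pink, three-dot) well.

- **Lock:** I gripped the red knob and slid it outward 27.2 mm to its end stop. It ended 130.8 mm from the dial's axis, against 131 mm nominal. Pressing harder gave no further travel, and it stayed put after release.
- **Dial:** I gripped the orange post and turned it along its arc. The tool position gives 1.562 rad against a target of 1.571, and that held steady for 1.5 s with about 6 N of spring force on the grip.
- **Camera check:** The last picture shows the window centred on the pink mark, with no green or violet inside it.
- **Bystanders:** By eye, the tumbler, brush, cup and the other objects look unmoved in the last picture.

**Small disagreements:** The touch and camera estimates of the dial's axis differed by about 1 mm, so the dial angle is uncertain by about 1°. About 3 N of radial and 5 N of vertical force remained on the gripper. The post and knob grip widths read about 0.5 to 1 mm under nominal. Status readings after hand-in were refused, so nothing was checked after that point.

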